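# Park a lobed disc electrode from a slanted spark-gap rod

### The job

Take the lobed disc electrode off the slanted rod of its white insulator by drawing it gently over the rod's open end, then park it upright on the spigot of the square stand, hub up. It is fully home only when the stand's small locating pin has entered one of the notches in the disc, so feel for it by turning; keep hold until it is fully down, never let it drop and do not force it, then let go. Leave everything else on the bench where it is.

Things in the scene. Friction and masses are not known exactly. Their poses are not given: they have to be found in the camera images.
- electrode: Bare aluminium electrode, 0.24 to 0.40 kg, 100 mm long: lobed disc 12 mm thick at the foot, plain round hub of 36 mm diameter above it, through bore 25 mm diameter along z. Origin: centre of the foot face; z runs up the bore to the hub's end. At the start its foot rests on the slanted rod's shoulder.
- disc_notch (a point): The electrode's foot, seen as a point on the foot face in the middle of one of the disc's six notches, 38 mm from the bore's axis. Disc: solid to 28 mm radius, then six lobes 24 mm wide out to 45 mm radius; the six like notches between them, every 60 degrees, are open at the rim and 14 mm wide or more at 38 mm radius.
- hub_end (a point): Centre of the hub's free end, 100 mm from the foot along the bore. At the start the rod's end stands 12 mm out of it. Grip the hub anywhere on its plain length; the metal is tough.
- rod: Fixed steel rod, 22 mm diameter, leaning 30 degrees from vertical roughly towards the robot, out of the metal head of a fixed white ribbed insulator (100 mm across its foot, 104 mm high). Origin: on the rod's axis at the face of the shoulder (38 mm diameter) on which the electrode's foot rests; z points along the rod to its open, slightly tapered upper end 112 mm from the origin.
- stand: Fixed dark steel parking stand: square plate 130 x 130 x 16 mm with an upright steel spigot of 22.5 mm diameter at its centre, top 95 mm above the bench, 1.5 mm chamfer. Origin: centre of the plate's underside on the bench; z up. A flat ring of 92 mm diameter lies round the spigot, its top 20 mm above the bench.
- stand_seat (a point): Centre of that ring's top face, on the spigot's axis, 20 mm above the bench; the electrode's foot centre comes to lie here. One upright pin, 8 mm diameter, 14 mm high, is fixed on the ring 38 mm from the spigot's axis; its bearing differs each time and is not reported. A lobe on the pin stops the foot 14 mm too high; a turn of at most 60 degrees brings a notch over it.
- ball_electrode: Bystander: loose brass ball, 54 mm, on a stem with a black 56 mm foot, 99 mm high. Origin at its underside.
- wrench: Bystander: loose steel wrench lying flat. Origin at its underside.
- screwdriver: Bystander: loose screwdriver with black handle lying flat. Origin at its underside.
- spare_insulator: Bystander: loose short white ribbed insulator, 100 mm across its foot, 76 mm high, with no rod. Origin at its underside.
- nut_tray: Bystander: loose open steel tray 120 x 90 x 30 mm. Origin at its underside.
- logbook: Bystander: loose blue logbook 154 x 214 x 21 mm lying flat. Origin at its underside.
- cleaner: Bystander: loose white bottle, 52 mm diameter, 130 mm high. Origin at its underside.
- spare_collar: Bystander: loose steel collar, 44 mm diameter, 18 mm high, lying flat. Origin at its underside.
Not all that is in view belongs to the job. What is shaped like the electrode but brown is not meant. What is shaped like the stand but green or yellow is not meant.

How it is judged:
By the outcome, as a careful person would: the job done as asked, in the order asked, and still so for the second after the job is handed in, with the robot touching nothing.
It also fails if it takes over 58 s, if anything falls off the work surface, if the arm or the gripper's body presses on something with over 40 N, if the wrist force passes 120 N, or if a joint passes its speed limit or range.

### The arm

A 6-joint arm with a two-finger parallel gripper is mounted at the origin on the work surface. World frame = base frame: x ahead of the robot, y to its left, z up, the work surface at z = 0. Lengths are in mm, angles in rad, forces in N, time in s.
With the tool pointing down it reaches from about 400 to 925 mm from the base axis. Payload 12.5 kg.
Tool frame: the origin (TCP) lies midway between the tips of the shut fingers; the grasp point (between the pads) lies 19 mm behind it; z points along the fingers, y is the direction in which the jaws open and shut (so a half turn about z gives the same grasp; the last joint's range is limited). The gripper opens to 95 mm and grips with 3 to 60 N. Pads are 20 mm wide; open, the fingers measure 119 mm over their backs; the gripper's body (75 mm by 180 mm) begins 59 mm behind the grasp point.
Start: joints at [-1.385, 0.491, 1.559, -0, 1.092, -0.106], TCP at [179.821, -598.591, 214.661] pointing down, gripper open.
Joint ranges: [-3.1, 3.1], [-0.84, 2.19], [0.05, 2.79], [-1.13, 4.28], [0.06, 2.93], [-2.69, 2.69]. Speed limits (rad/s): [2.22, 2.22, 2.79, 3.14, 3.14, 3.14].

### API

Orientations are given as [roll, pitch, yaw] about the fixed x, y, z axes, in that order (R = Rz(yaw) Ry(pitch) Rx(roll)).
In Python, from cell import env gives the robot as it stands.
- The arm moves only by the tool drive_tool, never from a script. Its argument "increments" is a list of rows, each a list of 2 entries, a list of its own where there are three numbers: the shift along the tool's x, y, z as a fraction of full scale, then the turn, a rotation vector about the tool's x, y, z as a fraction of full scale. In form: [[[x, y, z], [ax, ay, az]], ...]. A call has 1 to 5 rows; each row shifts and turns the commanded pose from where the row before left it, along the tool's axes as they then stand; what a row does not reach is not made up. Full scale, the value 1, is 30 mm for a shift and 0.08 rad for a turn. A row lasts 1/12 s, in which the tool goes at most 41.7 mm and 7.16 degrees, less where a joint would pass 70% of its speed; a pose out of reach is approached as far as the arm can. A call with a number of a shift or a turn outside -1 to 1 is refused whole. A call with a gripper value outside its range is refused whole. "jaw" is the opening, from -1 (shut) to 1 (fully open), so that 0 is half open, set as the call begins (left out, the last holds). The fingers move at their own pace and stop on an object; the grip force is fixed at half the most. Time passes only in rows, so rows that do not move let the fingers close. It gives the time, the measured TCP pose, the force and the opening at its end, in the units of the state.
- env.state(): the state, without advancing time (a new reading comes with each control period).
- env.read_camera(name): name is "scene" or "top" or "wrist"; returns a dict with "pixels" (420x560x3 uint8, blue, green, red), "vertical_fov" (degrees; the focal length in pixels is half the picture's height over the tangent of half this angle, whatever the lens; pixels are square), "cx", "cy" (the principal point, pixels), "world_to_cam" (4x4, takes a point from world to camera coordinates). Camera axes: x right, y down, z forward; pixel columns grow to the right and rows downward; lengths in mm; the calibration is good to about 2 mm. A picture is of the moment at which its call begins. There is no depth.
- env.job_done(): hands the job in, once; it reports no verdict.
Trained networks look in a picture, given as the dict that the camera call returned (one of the last four; its "shot" number tells which), for a name from the list of things; names that differ only in an ending like _2 or _b are one class to them, and where a whole thing is asked for, a point or a joint stands for the part that bears it (a point fixed in the world has none). Each returns a list of dicts, best first, with "score" (0 to 1); they miss things now and then, are a little off and sometimes report something else, mostly with a low value. They report only what shows in the picture. A call takes as long as a camera call. They do not tell look-alikes from the thing itself.
- env.boxes_of(target, picture): "point" ([x, y, z] in mm, in world coordinates, good to about 4 mm: the middle of the surface that is visible of it).
- env.tip_of(target, picture): "point" ([x, y, z] in mm, in world coordinates, good to about 4 mm: a listed point, or the origin of a listed thing).
The state is a dict: "t": time; "joints": joint angles; "qvel": joint speeds; "tau": joint torques, N m; "eef_pos": TCP position; "tcp_rot": TCP orientation; "ft_force": force on the tool from outside, world axes, zero at the start; "moment": the same for the moment, N m; "opening": opening from 0.0 (shut) to 1.0 (fully open).
Only numpy, scipy, OpenCV 4.12 (cv2) and the standard library are available. Lean on these libraries where they do the work, as an engineer would, in place of code of your own. Each camera call takes 0.05 s, during which the arm holds its last target.

## Working session

There is one attempt and no reset: what is moved stays moved. The work goes in short steps, Python scripts to look and compute and a tool call to move; the robot and the scene stay as the last step left them, time stands still between calls to the robot, and variables do not carry over. Pictures are saved under pics/ and viewed, and the job is handed in when it is done.

Besides the shell and the picture viewer there is one more tool, called after "Request:" in YAML: its name, and indented under it one key for each argument. drive_tool: Moves the arm, as the interface text tells. Its arguments: {"type":"object","properties":{"increments":{"type":"array","items":{"type":"array"}},"jaw":{"type":"number"}},"required":["increments"]}

```bash
mkdir -p pics; ls
cat > h.py <<'E'
import numpy as np, cv2
from cell import env
from scipy.spatial.transform import Rotation as R
def shot(n,name):
    p=env.read_camera(n); cv2.imwrite(f'pics/{name}.png',p['pixels']); return p
def proj(p,X):
    f=p['pixels'].shape[0]/2/np.tan(np.radians(p['vertical_fov'])/2)
    c=(np.array(p['world_to_cam'])@np.append(X,1))[:3]
    return np.array([p['cx']+f*c[0]/c[2],p['cy']+f*c[1]/c[2]])
E
python3 - <<'E'
from h import *
s=env.state(); print(s)
for n in ['scene','top']:
    p=shot(n,n+'0'); print(n,p['vertical_fov'],p['cx'],p['cy'],np.round(p['world_to_cam'],3).tolist())
    for t in ['electrode','hub_end','rod','stand','stand_seat','disc_notch']:
        for d in env.tip_of(t,p)[:4]: print(t,np.round(d['point']),round(d['score'],2),proj(p,d['point']).round())
E
```

```text
pics
{'t': 0.0, 'joints': array([-1.38456989e+00,  4.91543494e-01,  1.55943154e+00,  4.67786737e-05,
        1.09171396e+00, -1.05581930e-01]), 'qvel': array([-0.00203108,  0.00056091,  0.00157789,  0.00177598, -0.0010733 ,
        0.0011486 ]), 'tau': array([-2.92660872e-03, -6.12653732e+01, -2.58177173e+01,  6.92073698e-02,
        4.82775585e-02, -9.58350097e-05]), 'eef_pos': array([ 179.80201905, -598.3300041 ,  214.07790303]), 'tcp_rot': array([-3.14050680e+00, -1.56795614e-04,  2.91786698e-01]), 'ft_force': array([ 0.18971575, -0.23435203, -0.56919365]), 'moment': array([-0.04857674,  0.01562607, -0.02137513]), 'opening': 0.9981002328456754}
scene 46.98228719439726 277.1519618427683 203.8575076346546 [[-0.85, 0.526, -0.009, 455.617], [0.282, 0.441, -0.852, 44.022], [-0.444, -0.727, -0.524, 1655.683], [0.0, 0.0, 0.0, 1.0]]
electrode [ 678. -146.   47.] 0.78 [210. 248.]
electrode [587. 200. 132.] 0.65 [302. 280.]
electrode [ 281. -152.   43.] 0.58 [318. 210.]
hub_end [536. 188. 214.] 0.91 [317. 243.]
hub_end [ 374. -175.   15.] 0.85 [291. 222.]
hub_end [ 774. -162.   18.] 0.78 [1
[... 656 characters left out ...]
119, 491.214], [0.119, 0.013, -0.993, 1525.902], [0.0, 0.0, 0.0, 1.0]]
electrode [ 683. -146.   48.] 0.84 [296. 156.]
electrode [582. 197. 128.] 0.82 [200. 180.]
electrode [ 273. -153.   42.] 0.68 [301. 266.]
hub_end [ 772. -163.   17.] 0.96 [299. 135.]
hub_end [536. 184. 215.] 0.66 [199. 189.]
hub_end [ 371. -178.   16.] 0.52 [306. 240.]
rod [585. 201. 132.] 0.57 [199. 179.]
stand [ 431. -612.   -0.] 0.87 [421. 221.]
stand [ 526. -174.    2.] 0.6 [304. 199.]
stand_seat [ 525. -174.   19.] 0.58 [304. 198.]
stand_seat [ 432. -610.   15.] 0.55 [422. 221.]
disc_notch [617. 210. 151.] 0.87 [195. 169.]
disc_notch [ 264. -150.   12.] 0.83 [300. 269.]
disc_notch [ 672. -140.   10.] 0.75 [294. 161.]
```

View pics/scene0.png

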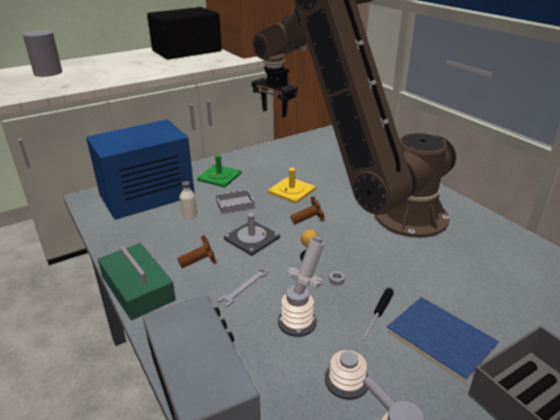

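View pics/top0.png

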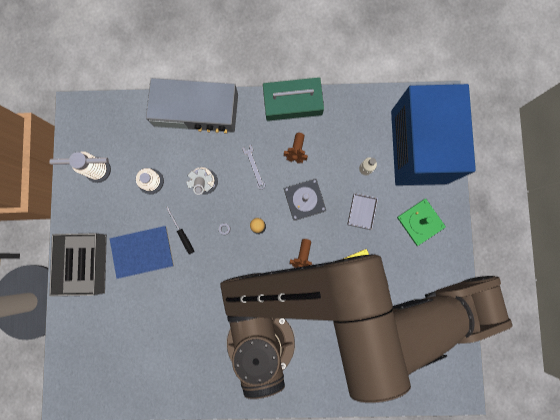

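Run:
```python
import cv2,numpy as np
a=cv2.imread('pics/scene0.png')[205:345,200:400];b=cv2.imread('pics/top0.png')[130:290,150:350]
c=cv2.imread('pics/top0.png')[170:270,370:470]; d=cv2.imread('pics/scene0.png')[130:230,180:310]
r=lambda i:cv2.resize(i,(400,300),interpolation=cv2.INTER_CUBIC)
cv2.imwrite('pics/c0.png',np.vstack([np.hstack([r(a),r(b)]),np.hstack([r(d),r(c)])]))
```

```text
(no output)
```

View pics/c0.png

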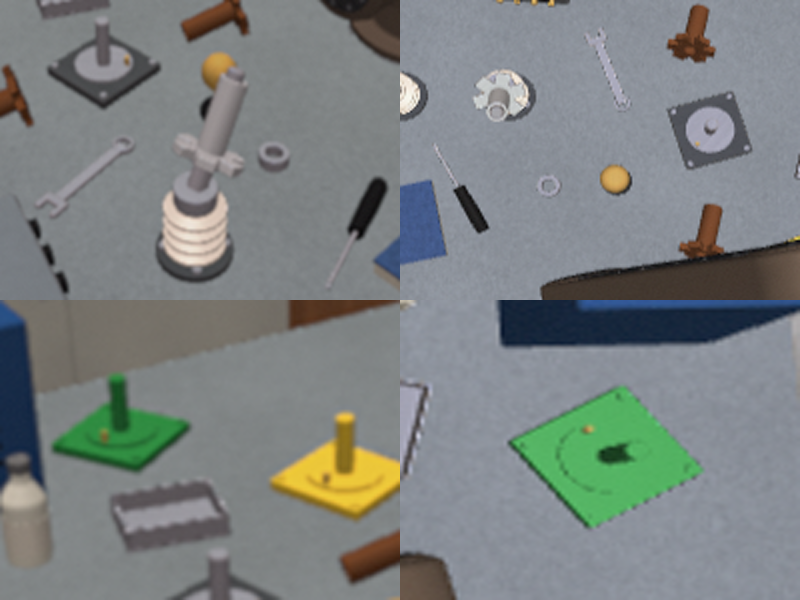

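The picture shows three electrode shapes. In the scene view, the aluminium one on the white insulator's rod is at (305,270), and the brown ones are at (200,250) and (310,210). The aluminium one is the target.

There are three stands. The dark one is at (252,236), the green one at (218,172) and the yellow one at (292,188). The dark stand is the target, and the enlarged crop confirms both choices. Its pin looks like a brass dot near scene (263,234) and top (297,206).

```bash
cat >> h.py <<'E'
def ray(p,u,v,z):
    f=p['pixels'].shape[0]/2/np.tan(np.radians(p['vertical_fov'])/2)
    M=np.array(p['world_to_cam']);d=M[:3,:3].T@np.array([(u-p['cx'])/f,(v-p['cy'])/f,1]);o=-M[:3,:3].T@M[:3,3]
    return o+d*(z-o[2])/d[2]
def plan(pos,Rt,n=None,start=None):
    s=env.state(); P=np.array(s['eef_pos']);Q=R.from_euler('xyz',s['tcp_rot'])
    if start: P,Q=start
    pos=np.array(pos);dr=(Q.inv()*Rt).as_rotvec()
    if n is None:n=int(np.ceil(max(np.linalg.norm(pos-P)/29.9,np.abs(dr).max()/.0799,.01)))
    print('n',n,'dist',np.linalg.norm(pos-P).round(1),'rot',dr.round(3))
    st=R.from_rotvec(dr/n)
    for k in range(n):
        sh=Q.inv().apply((pos-P)/n) if k==0 else sh
        sh=Q.inv().apply(D) if k else sh
        if k==0: D=(pos-P)/n
        print([ (np.round(sh/30,3)+0.).tolist(),(np.round(dr/n/.08,3)+0.).tolist()])
        Q=Q*st
E
python3 - <<'E'
from h import *
p=env.read_camera('top');q=env.read_camera('scene')
for u,v in[(297,206)]: print(ray(p,u,v,34))
print(ray(q,263.5,234,34))
from glob import glob
a=p['pixels'][175:225,275:335];b=q['pixels'][205:260,220:285]
cv2.imwrite('pics/s1.png',np.hstack([cv2.resize(a,(400,400),interpolation=cv2.INTER_CUBIC),cv2.resize(b,(400,400),interpolation=cv2.INTER_CUBIC)]))
H=[];O=[];N=[];S=[]
for n in['top','scene']*2:
    p=env.read_camera(n)
    for t,L,r in[('hub_end',H,(536,186,214)),('rod',O,(586,201,133)),('electrode',O,(586,201,133)),('disc_notch',N,(615,208,148)),('stand_seat',S,(523,-175,20))]:
        for d in env.tip_of(t,p):
            if np.linalg.norm(np.array(d['point'])-r)<30: L.append(d['point'])
for L in(H,O,N,S): print(np.round(L).tolist(),np.mean(L,0).round(1))
a=np.mean(H,0)-np.mean(O,0);print(a/np.linalg.norm(a),np.linalg.norm(a))
E
```

```text
[ 495.44175247 -146.01504535   34.        ]
[ 499.63850493 -139.35345052   34.        ]
[[537.0, 187.0, 217.0], [536.0, 184.0, 213.0], [538.0, 184.0, 214.0], [535.0, 188.0, 216.0]] [536.6 186.  215. ]
[[585.0, 198.0, 132.0], [585.0, 198.0, 131.0], [582.0, 203.0, 133.0], [588.0, 199.0, 133.0], [587.0, 200.0, 131.0], [584.0, 199.0, 133.0], [586.0, 201.0, 132.0], [588.0, 199.0, 132.0]] [585.7 199.7 132.1]
[[618.0, 208.0, 151.0], [615.0, 207.0, 153.0], [620.0, 207.0, 149.0], [617.0, 209.0, 148.0]] [617.6 207.8 150.4]
[[528.0, -173.0, 23.0], [531.0, -178.0, 20.0], [526.0, -174.0, 22.0], [525.0, -178.0, 22.0]] [ 527.4 -175.7   21.6]
[-0.50532732 -0.1412605   0.85128712] 97.3378989011988
```

View pics/s1.png

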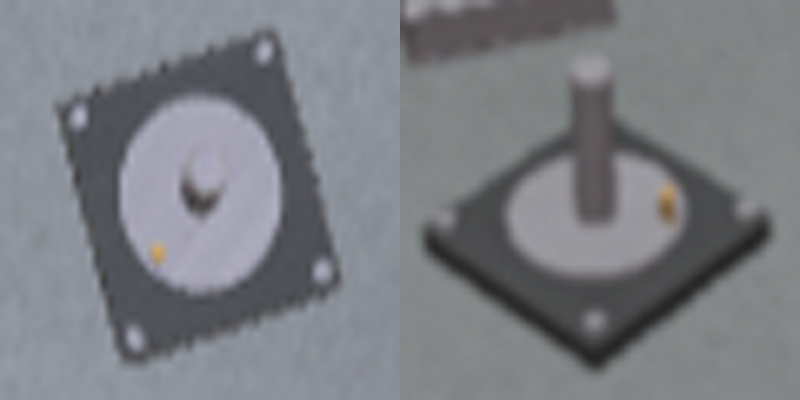

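Run:
```python
from h import *
p=env.read_camera('top');q=env.read_camera('scene')
# plate screws/corners -> centre ; top crop scale
T=lambda x,y:(275+x*60/400,175+y*50/400); S=lambda x,y:(220+(x-400)*65/400,205+y*55/400)
c=np.mean([ray(p,*T(*k),16) for k in[(78,117),(265,48),(323,270),(135,340)]],0);print('top ctr',c, 'ring',ray(p,*T(200,195),20),'sp top',ray(p,*T(208,163),95))
print('scene ring',ray(q,*S(596,213),20),'spig top',ray(q,*S(592,70),95))
a=ray(p,*T(158,253),34);b=ray(q,*S(667,195),34)
print(a,b)
for x,cc in((a,c),(b,ray(q,*S(596,213),20))): d=(x-cc);print(np.linalg.norm(d[:2]),np.degrees(np.arctan2(d[1],d[0])))
az=np.radians(15.6);h=np.array([np.cos(az),np.sin(az),0]);Z=np.array([0,0,1.])
z=h*.5-Z*np.sqrt(.75);y=h*np.sqrt(.75)+Z*.5;x=np.cross(y,z)
Rt=R.from_matrix(np.c_[x,y,z]);print(Rt.as_euler('xyz'))
O=np.array([585.7,199.7,132.1]);O=(O+np.array([536.6,186,215])+100*z)/2;print(O)
np.save('O.npy',O);np.save('Rt.npy',Rt.as_matrix())
plan(O-z*200,Rt)
```

```text
top ctr [ 522.97936883 -177.58319195   16.        ] ring [ 521.59664205 -177.22373543   20.        ] sp top [ 525.47955983 -177.71519966   95.        ]
scene ring [ 522.01465666 -175.30719961   20.        ] spig top [ 521.67642114 -174.40323361   95.        ]
[ 492.96029495 -152.26906397   34.        ] [ 493.8727214  -149.89470543   34.        ]
39.26766955383735 139.86013218954736
37.91785042120363 137.9175973416581
[2.61799388 0.         1.84306769]
[585.22906417 199.57299552 130.24872981]
n 28 dist 835.6 rot [-0.413  0.405 -1.513]
[[0.617, -0.773, -0.106], [-0.184, 0.181, -0.675]]
[[0.659, -0.737, -0.108], [-0.184, 0.181, -0.675]]
[[0.699, -0.699, -0.108], [-0.184, 0.181, -0.675]]
[[0.738, -0.659, -0.108], [-0.184, 0.181, -0.675]]
[[0.774, -0.616, -0.107], [-0.184, 0.181, -0.675]]
[[0.807, -0.572, -0.104], [-0.184, 0.181, -0.675]]
[[0.838, -0.526, -0.1], [-0.184, 0.181, -0.675]]
[[0.867, -0.479, -0.095], [-0.184, 0.181, -0.675]]
[[0.893, -0.43, -0.089], [-0.184, 0.181, -0.675]]
[[0.916, -0.38, -0.082], [-0.184, 0.181, -0.675]]
[[0.936, -0.328, -0.074], [-0.184, 0.181, -0.675]]
[[0.953, -0.276, -0.065], [-0.184, 0.181, -0.675]]
[[0.968, -0.224, -0.054], [-0.184, 0.181, -0.675]]
[[0.979, -0.17, -0.043], [-0.184, 0.181, -0.675]]
[[0.987, -0.117, -0.031], [-0.184, 0.181, -0.675]]
[[0.993, -0.063, -0.018], [-0.184, 0.181, -0.675]]
[[0.995, -0.009, -0.004], [-0.184, 0.181, -0.675]]
[[0.994, 0.045, 0.011], [-0.184, 0.181, -0.675]]
[[0.99, 0.098, 0.026], [-0.184, 0.181, -0.675]]
[[0.982, 0.151, 0.042], [-0.184, 0.181, -0.675]]
[[0.972, 0.203, 0.059], [-0.184, 0.181, -0.675]]
[[0.959, 0.254, 0.076], [-0.184, 0.181, -0.675]]
[[0.942, 0.304, 0.094], [-0.184, 0.181, -0.675]]
[[0.923, 0.353, 0.112], [-0.184, 0.181, -0.675]]
[[0.901, 0.401, 0.131], [-0.184, 0.181, -0.675]]
[[0.876, 0.447, 0.15], [-0.184, 0.181, -0.675]]
[[0.848, 0.491, 0.17], [-0.184, 0.181, -0.675]]
[[0.818, 0.533, 0.189], [-0.184, 0.181, -0.675]]
```

Request:
drive_tool:
  increments:
    - [[0.62,-0.77,-0.11],[-0.18,0.18,-0.68]]
    - [[0.66,-0.74,-0.11],[-0.18,0.18,-0.68]]
    - [[0.7,-0.7,-0.11],[-0.18,0.18,-0.68]]
    - [[0.74,-0.66,-0.11],[-0.18,0.18,-0.68]]
    - [[0.77,-0.62,-0.11],[-0.18,0.18,-0.68]]
  jaw: 1

```text
t: 2.52
eef_pos: [235.3, -459.3, 231.1]
tcp_rot: [3.06, -0.062, 0.569]
ft_force: [-0.1, 0.2, -0.3]
opening: 1.002
```

Request:
drive_tool:
  increments:
    - [[0.81,-0.57,-0.1],[-0.18,0.18,-0.68]]
    - [[0.84,-0.53,-0.1],[-0.18,0.18,-0.68]]
    - [[0.87,-0.48,-0.1],[-0.18,0.18,-0.68]]
    - [[0.89,-0.43,-0.09],[-0.18,0.18,-0.68]]
    - [[0.92,-0.38,-0.08],[-0.18,0.18,-0.68]]

```text
t: 2.93
eef_pos: [290.2, -321.2, 247.3]
tcp_rot: [2.964, -0.098, 0.849]
ft_force: [0.5, -0.3, 0.1]
opening: 0.997
```

Request:
drive_tool:
  increments:
    - [[0.94,-0.33,-0.07],[-0.18,0.18,-0.68]]
    - [[0.95,-0.28,-0.06],[-0.18,0.18,-0.68]]
    - [[0.97,-0.22,-0.05],[-0.18,0.18,-0.68]]
    - [[0.98,-0.17,-0.04],[-0.18,0.18,-0.68]]
    - [[0.99,-0.12,-0.03],[-0.18,0.18,-0.68]]

```text
t: 3.35
eef_pos: [344.9, -183.1, 262.8]
tcp_rot: [2.862, -0.107, 1.131]
ft_force: [1.5, -0.7, 0.4]
opening: 0.999
```

Request:
drive_tool:
  increments:
    - [[0.99,-0.06,-0.02],[-0.18,0.18,-0.68]]
    - [[0.99,-0.01,0],[-0.18,0.18,-0.68]]
    - [[0.99,0.05,0.01],[-0.18,0.18,-0.68]]
    - [[0.99,0.1,0.03],[-0.18,0.18,-0.68]]
    - [[0.98,0.15,0.04],[-0.18,0.18,-0.68]]

```text
t: 3.77
eef_pos: [399.3, -45.4, 278.8]
tcp_rot: [2.762, -0.087, 1.414]
ft_force: [0.3, 0.1, 0.3]
opening: 0.999
```

Request:
drive_tool:
  increments:
    - [[0.97,0.2,0.06],[-0.18,0.18,-0.68]]
    - [[0.96,0.25,0.08],[-0.18,0.18,-0.68]]
    - [[0.94,0.3,0.09],[-0.18,0.18,-0.68]]
    - [[0.92,0.35,0.11],[-0.18,0.18,-0.68]]
    - [[0,0,0],[0,0,0]]

```text
t: 4.18
eef_pos: [442.9, 66.8, 291.4]
tcp_rot: [2.688, -0.052, 1.64]
ft_force: [-0.1, -0.3, 0.8]
opening: 0.999
```

Run:
```python
from h import *
p=shot('wrist','w1'); 
for t in ['hub_end','rod','disc_notch','electrode']:
    for d in env.tip_of(t,p)[:2]: print(t,np.round(d['point'],1),round(d['score'],2),proj(p,d['point']).round())
O=np.load('O.npy');Rt=R.from_matrix(np.load('Rt.npy'));z=Rt.as_matrix()[:,2]
print(env.state()['joints'])
plan(O-z*200,Rt)
for k in(0,100,112):print(k,proj(p,O-k*z))
```

```text
hub_end [535.3 184.5 213.7] 0.67 [342.  81.]
rod [590.9 200.  128.5] 0.8 [338.  85.]
disc_notch [619.6 206.4 146.5] 0.81 [368.  79.]
disc_notch [587.5 201.5 129.3] 0.58 [336.  83.]
electrode [ 685.4 -140.3   45.6] 0.94 [339. 306.]
electrode [584.  197.6 131.1] 0.67 [334.  86.]
[-0.07204481 -0.01671638  2.12807537  0.18802699  0.596368   -0.25393889]
n 5 dist 120.3 rot [-0.067  0.052 -0.211]
[[0.715, 0.344, 0.113], [-0.167, 0.131, -0.527]]
[[0.699, 0.372, 0.125], [-0.167, 0.131, -0.527]]
[[0.681, 0.4, 0.138], [-0.167, 0.131, -0.527]]
[[0.662, 0.426, 0.15], [-0.167, 0.131, -0.527]]
[[0.642, 0.451, 0.163], [-0.167, 0.131, -0.527]]
0 [334.40125927  84.19352522]
100 [346.53671127  78.98066116]
112 [348.59261014  78.09753613]
```

View pics/w1.png

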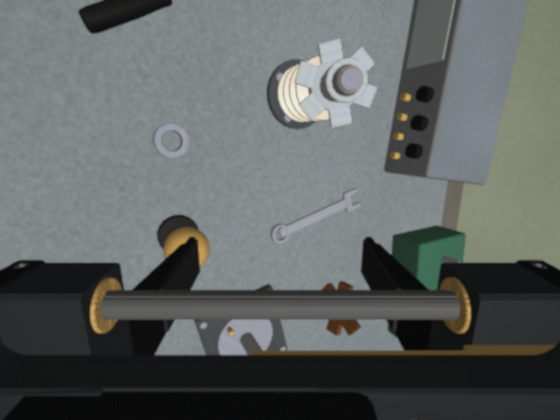

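The wrist view shows the hub end near (345,80) with the rod tip at about (349,79), which matches my axis estimate. The dark stand and its brass pin show at about (243,335).

Request:
drive_tool:
  increments:
    - [[0.72,0.34,0.11],[-0.17,0.13,-0.53]]
    - [[0.7,0.37,0.13],[-0.17,0.13,-0.53]]
    - [[0.68,0.4,0.14],[-0.17,0.13,-0.53]]
    - [[0.66,0.43,0.15],[-0.17,0.13,-0.53]]
    - [[0.64,0.45,0.16],[-0.17,0.13,-0.53]]

```text
t: 4.85
eef_pos: [489.4, 173.3, 303.7]
tcp_rot: [2.616, 0.002, 1.845]
ft_force: [0.2, 0.1, -0.3]
opening: 1.001
```

Run:
```python
from h import *
O=np.load('O.npy');Rt=R.from_matrix(np.load('Rt.npy'));z=Rt.as_matrix()[:,2]
p=shot('wrist','w2')
for t in ['hub_end','rod','disc_notch']:
    for d in env.tip_of(t,p)[:2]: print(t,np.round(d['point'],1),round(d['score'],2),proj(p,d['point']).round())
for k in(0,100,112):print(k,proj(p,O-k*z))
print(env.state()['joints'])
plan(O-z*200,Rt); plan(O-z*60,Rt)
```

```text
hub_end [537.  184.7 216. ] 0.85 [278. 209.]
rod [589.1 201.9 128.8] 0.96 [281. 184.]
disc_notch [619.2 202.2 147.7] 0.95 [310. 190.]
0 [278.95732121 185.18468231]
100 [278.74292604 208.10294184]
112 [278.70692345 211.95152094]
[ 0.19080669  0.07348317  2.02253187  0.08098219  0.52454315 -0.14212248]
n 1 dist 0.4 rot [0.    0.    0.001]
[[-0.003, 0.01, -0.006], [0.004, 0.002, 0.018]]
n 5 dist 139.8 rot [0.    0.    0.001]
[[-0.001, 0.002, 0.932], [0.001, 0.0, 0.004]]
[[-0.001, 0.002, 0.932], [0.001, 0.0, 0.004]]
[[-0.001, 0.002, 0.932], [0.001, 0.0, 0.004]]
[[-0.001, 0.002, 0.932], [0.001, 0.0, 0.004]]
[[-0.001, 0.002, 0.932], [0.001, 0.0, 0.004]]
```

View pics/w2.png

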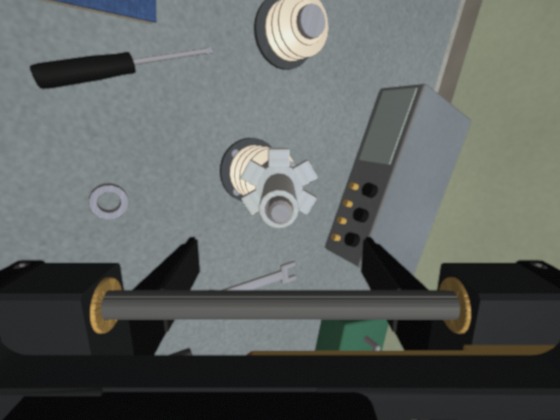

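The rod and hub are centred between the fingers. The rod tip is at (282,209), and a notch points right, along tool +y, at (310,190). I'll advance along the axis.

Request:
drive_tool:
  increments:
    - [[0,0,0.95],[0,0,0]]
    - [[0,0,0.95],[0,0,0]]
    - [[0,0,0.95],[0,0,0]]
    - [[0,0,0.95],[0,0,0]]
    - [[0,0,0.9],[0,0,0]]

```text
t: 5.47
eef_pos: [557.4, 190.9, 180.3]
tcp_rot: [2.617, 0.001, 1.842]
ft_force: [0.5, -0.0, 0.5]
opening: 1.003
```

Request:
drive_tool:
  increments:
    - [[0,0,0.07],[0,0,0]]
    - [[0,0,0],[0,0,0]]

```text
t: 5.63
eef_pos: [557.6, 191.5, 178.5]
tcp_rot: [2.62, 0.001, 1.843]
ft_force: [0.2, 0.3, 0.1]
opening: 0.999
```

Run:
```python
from h import *
p=shot('wrist','w3');q=shot('scene','s3')
a=cv2.resize(q['pixels'][180:340,200:400],(500,400),interpolation=cv2.INTER_CUBIC)
cv2.imwrite('pics/s3c.png',np.hstack([a,cv2.resize(p['pixels'][100:400,150:400],(300,360))[:400].copy() if 0 else cv2.resize(p['pixels'][100:400,165:390],(300,400))]))
s=env.state();print(s['eef_pos'],s['ft_force'])
```

```text
[557.72809812 191.98590224 180.6949754 ] [-0.32566926  1.08123942  1.58887954]
```

View pics/s3c.png

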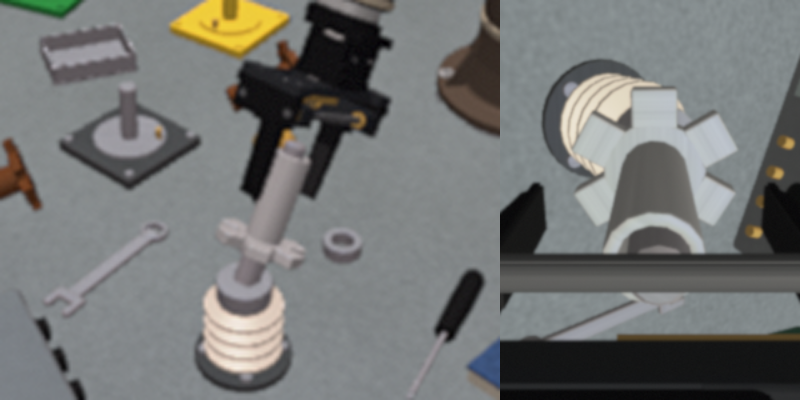

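The scene crop shows the fingers straddling the upper hub, with the hub centred in the wrist view. I'll close the jaws.

Request:
drive_tool:
  increments:
    - [[0,0,0],[0,0,0]]
    - [[0,0,0],[0,0,0]]
    - [[0,0,0],[0,0,0]]
    - [[0,0,0],[0,0,0]]
    - [[0,0,0],[0,0,0]]
  jaw: -1

```text
t: 6.15
eef_pos: [557.9, 192.9, 180.1]
tcp_rot: [2.616, 0.001, 1.846]
ft_force: [0.0, -0.5, -0.5]
opening: 0.706
```

Request:
drive_tool:
  increments:
    - [[0,0,0],[0,0,0]]
    - [[0,0,0],[0,0,0]]
    - [[0,0,0],[0,0,0]]
    - [[0,0,0],[0,0,0]]

```text
t: 6.48
eef_pos: [557.9, 192.9, 179.6]
tcp_rot: [2.617, 0.001, 1.846]
ft_force: [0.4, 0.2, -0.2]
opening: 0.427
```

Request:
drive_tool:
  increments:
    - [[0,0,0],[0,0,0]]
    - [[0,0,0],[0,0,0]]
    - [[0,0,0],[0,0,0]]
    - [[0,0,0],[0,0,0]]

```text
t: 6.82
eef_pos: [557.7, 192.8, 179.4]
tcp_rot: [2.617, 0.001, 1.846]
ft_force: [-0.8, 0.6, -1.5]
opening: 0.363
```

Run:
```python
from h import *
s=env.state();print(s['eef_pos'],s['tcp_rot'],s['ft_force'],s['moment'],s['opening'],s['joints'])
```

```text
[557.69805317 192.83825128 179.3725497 ] [2.61747713e+00 9.49506952e-04 1.84554587e+00] [-0.83109756  0.564162   -1.46830242] [-0.13782461  0.52720022  0.04575326] 0.3629518907479719 [ 0.20524978  0.35467611  2.04553007  0.15552984  0.22084927 -0.21247909]
```

Request:
drive_tool:
  increments:
    - [[0,0,-0.1],[0,0,0]]
    - [[0,0,-0.2],[0,0,0]]
    - [[0,0,-0.2],[0,0,0]]
    - [[0,0,-0.2],[0,0,0]]

```text
t: 7.15
eef_pos: [547.4, 189.9, 198.4]
tcp_rot: [2.617, 0.001, 1.845]
ft_force: [-0.3, 0.7, -3.7]
opening: 0.363
```

Run:
```python
from h import *
p=shot('wrist','w4');q=shot('scene','s4')
a=cv2.resize(q['pixels'][180:340,200:400],(500,400),interpolation=cv2.INTER_CUBIC)
cv2.imwrite('pics/s4c.png',np.hstack([a,cv2.resize(p['pixels'][100:400,165:390],(300,400))]))
s=env.state();print(s['eef_pos'],s['ft_force'],s['moment'],s['opening'])
```

```text
[547.63813809 189.97733996 199.03821915] [ 0.13785599  0.12696456 -2.83456311] [-0.19607649  0.52650041 -0.02092903] 0.36161765531815104
```

View pics/s4c.png

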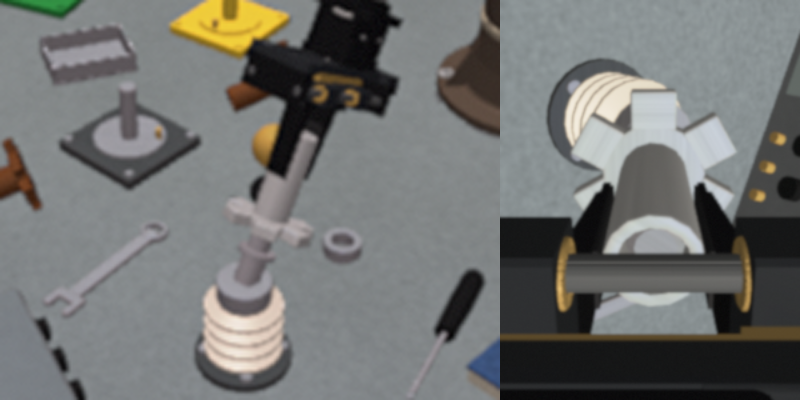

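The electrode moved with the gripper, clear of the shoulder, and the force is just its weight (about 3 N). I'll keep drawing.

Request:
drive_tool:
  increments:
    - [[0,0,-0.3],[0,0,0]]
    - [[0,0,-0.4],[0,0,0]]
    - [[0,0,-0.4],[0,0,0]]
    - [[0,0,-0.4],[0,0,0]]
    - [[0,0,-0.4],[0,0,0]]

```text
t: 7.67
eef_pos: [519.6, 182.1, 248.6]
tcp_rot: [2.616, 0.001, 1.846]
ft_force: [-0.4, 0.6, -3.0]
opening: 0.363
```

Request:
drive_tool:
  increments:
    - [[0,0,-0.4],[0,0,0]]
    - [[0,0,-0.4],[0,0,0]]
    - [[0,0,-0.4],[0,0,0]]
    - [[0,0,-0.4],[0,0,0]]
    - [[0,0,-0.4],[0,0,0]]

```text
t: 8.08
eef_pos: [490.4, 173.9, 300.6]
tcp_rot: [2.616, 0.001, 1.845]
ft_force: [0.3, 0.3, -3.3]
opening: 0.365
```

Run:
```python
from h import *
p=shot('wrist','w5');q=shot('scene','s5')
a=cv2.resize(q['pixels'][180:340,200:400],(500,400),interpolation=cv2.INTER_CUBIC)
cv2.imwrite('pics/s5c.png',np.hstack([a,cv2.resize(p['pixels'][100:400,165:390],(300,400))]))
s=env.state();print(s['eef_pos'],s['ft_force'],s['moment'],s['opening'],s['joints'])
O=np.load('O.npy');Rt=R.from_matrix(np.load('Rt.npy'));z=Rt.as_matrix()[:,2]
print((s['eef_pos']-O)@-z, 'TCP along axis; foot =minus 55')
```

```text
[490.81976158 174.09208746 301.56898962] [ 0.04832407  0.62047664 -3.45695924] [-0.20258897  0.52715004 -0.01060663] 0.3649264673748702 [ 0.19291038  0.07829735  2.02371984  0.08139967  0.51380696 -0.14226287]
197.25961089629553 TCP along axis; foot =minus 55
```

View pics/s5c.png

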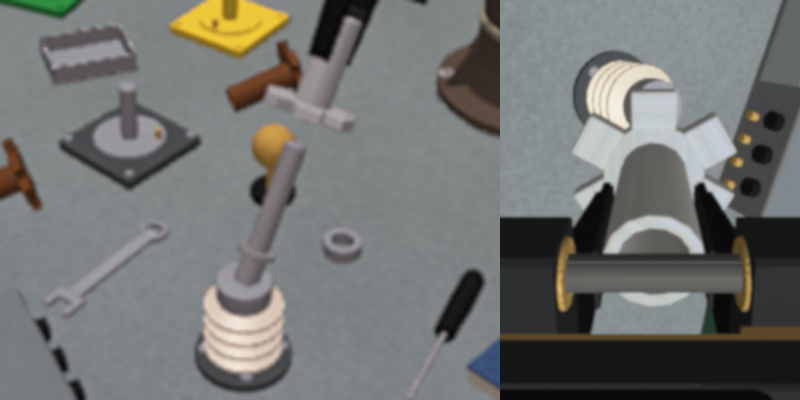

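The electrode is clear of the rod: its foot is about 30 mm past the open end and the grip is unchanged. Next I'll carry it upright to above the dark stand, with a notch turned to the pin's bearing.

```bash
cat >> h.py <<'E'
def down(b):
    y=np.array([np.cos(np.radians(b)),np.sin(np.radians(b)),0]);z=np.array([0,0,-1.]);return R.from_matrix(np.c_[np.cross(y,z),y,z])
E
python3 - <<'E'
from h import *
O=np.load('O.npy');Rt=R.from_matrix(np.load('Rt.npy'));z=Rt.as_matrix()[:,2]
print((np.array([557.7,192.84,179.4])-O)@-z)
plan([522.5,-176.5,290],down(-41))
E
```

```text
56.72904863896803
n 13 dist 352.2 rot [ 0.485 -0.26   0.967]
[[-0.887, -0.159, -0.057], [0.466, -0.25, 0.929]]
[[-0.898, -0.094, -0.034], [0.466, -0.25, 0.929]]
[[-0.903, -0.028, -0.014], [0.466, -0.25, 0.929]]
[[-0.902, 0.039, 0.004], [0.466, -0.25, 0.929]]
[[-0.897, 0.106, 0.019], [0.466, -0.25, 0.929]]
[[-0.886, 0.174, 0.032], [0.466, -0.25, 0.929]]
[[-0.87, 0.24, 0.042], [0.466, -0.25, 0.929]]
[[-0.848, 0.306, 0.049], [0.466, -0.25, 0.929]]
[[-0.822, 0.37, 0.053], [0.466, -0.25, 0.929]]
[[-0.791, 0.432, 0.054], [0.466, -0.25, 0.929]]
[[-0.756, 0.492, 0.052], [0.466, -0.25, 0.929]]
[[-0.716, 0.548, 0.048], [0.466, -0.25, 0.929]]
[[-0.672, 0.601, 0.04], [0.466, -0.25, 0.929]]
```

Run:
```python
from h import *
plan([522.5,-176.5,290],down(-41),20)
```

```text
n 20 dist 352.2 rot [ 0.485 -0.26   0.967]
[[-0.577, -0.103, -0.037], [0.303, -0.163, 0.604]]
[[-0.581, -0.076, -0.027], [0.303, -0.163, 0.604]]
[[-0.585, -0.048, -0.018], [0.303, -0.163, 0.604]]
[[-0.587, -0.02, -0.01], [0.303, -0.163, 0.604]]
[[-0.587, 0.008, -0.002], [0.303, -0.163, 0.604]]
[[-0.586, 0.036, 0.005], [0.303, -0.163, 0.604]]
[[-0.583, 0.065, 0.012], [0.303, -0.163, 0.604]]
[[-0.579, 0.093, 0.017], [0.303, -0.163, 0.604]]
[[-0.574, 0.122, 0.022], [0.303, -0.163, 0.604]]
[[-0.567, 0.15, 0.026], [0.303, -0.163, 0.604]]
[[-0.559, 0.178, 0.03], [0.303, -0.163, 0.604]]
[[-0.549, 0.205, 0.032], [0.303, -0.163, 0.604]]
[[-0.538, 0.232, 0.034], [0.303, -0.163, 0.604]]
[[-0.526, 0.259, 0.035], [0.303, -0.163, 0.604]]
[[-0.512, 0.285, 0.035], [0.303, -0.163, 0.604]]
[[-0.497, 0.31, 0.034], [0.303, -0.163, 0.604]]
[[-0.481, 0.334, 0.033], [0.303, -0.163, 0.604]]
[[-0.464, 0.358, 0.031], [0.303, -0.163, 0.604]]
[[-0.446, 0.381, 0.028], [0.303, -0.163, 0.604]]
[[-0.427, 0.403, 0.024], [0.303, -0.163, 0.604]]
```

Request:
drive_tool:
  increments:
    - [[-0.58,-0.1,-0.04],[0.3,-0.16,0.6]]
    - [[-0.58,-0.08,-0.03],[0.3,-0.16,0.6]]
    - [[-0.58,-0.05,-0.02],[0.3,-0.16,0.6]]
    - [[-0.59,-0.02,-0.01],[0.3,-0.16,0.6]]
    - [[-0.59,0.01,0],[0.3,-0.16,0.6]]

```text
t: 8.6
eef_pos: [499.0, 85.6, 296.3]
tcp_rot: [2.744, -0.049, 1.6]
ft_force: [-0.0, -0.3, -3.9]
opening: 0.364
```

Request:
drive_tool:
  increments:
    - [[-0.59,0.04,0],[0.3,-0.16,0.6]]
    - [[-0.58,0.07,0.01],[0.3,-0.16,0.6]]
    - [[-0.58,0.09,0.02],[0.3,-0.16,0.6]]
    - [[-0.57,0.12,0.02],[0.3,-0.16,0.6]]
    - [[-0.57,0.15,0.03],[0.3,-0.16,0.6]]

```text
t: 9.02
eef_pos: [507.4, -2.1, 293.5]
tcp_rot: [2.879, -0.066, 1.352]
ft_force: [1.5, 0.7, -3.9]
opening: 0.362
```

Request:
drive_tool:
  increments:
    - [[-0.56,0.18,0.03],[0.3,-0.16,0.6]]
    - [[-0.55,0.21,0.03],[0.3,-0.16,0.6]]
    - [[-0.54,0.23,0.03],[0.3,-0.16,0.6]]
    - [[-0.53,0.26,0.04],[0.3,-0.16,0.6]]
    - [[-0.51,0.29,0.04],[0.3,-0.16,0.6]]

```text
t: 9.43
eef_pos: [516.1, -90.1, 290.4]
tcp_rot: [3.014, -0.05, 1.103]
ft_force: [0.7, 0.2, -3.6]
opening: 0.361
```

Request:
drive_tool:
  increments:
    - [[-0.5,0.31,0.03],[0.3,-0.16,0.6]]
    - [[-0.48,0.33,0.03],[0.3,-0.16,0.6]]
    - [[-0.46,0.36,0.03],[0.3,-0.16,0.6]]
    - [[-0.45,0.38,0.03],[0.3,-0.16,0.6]]
    - [[-0.43,0.4,0.02],[0.3,-0.16,0.6]]

```text
t: 9.85
eef_pos: [524.4, -177.7, 287.7]
tcp_rot: [3.141, -0.001, 0.86]
ft_force: [0.5, 0.4, -3.2]
opening: 0.364
```

Run:
```python
from h import *
plan([522.5,-176.5,240],down(-41))
p=shot('wrist','w6');q=shot('scene','s6');r=shot('top','t6')
for pp in(p,q,r):
  for t in ['stand_seat','hub_end','disc_notch','electrode']:
    for d in env.tip_of(t,pp)[:2]: print(t,np.round(d['point'],1),round(d['score'],2),proj(pp,d['point']).round())
a=cv2.resize(q['pixels'][120:280,180:380],(400,320),interpolation=cv2.INTER_CUBIC)
cv2.imwrite('pics/s6c.png',np.hstack([a,cv2.resize(p['pixels'],(400,320))]))
s=env.state();print(s['eef_pos'],s['tcp_rot'],s['ft_force'],s['moment'],s['opening'],s['joints'])
```

```text
n 2 dist 47.8 rot [ 0.001 -0.001  0.005]
[[-0.006, -0.037, 0.795], [0.004, -0.007, 0.03]]
[[-0.006, -0.037, 0.795], [0.004, -0.007, 0.03]]
stand_seat [ 523.7 -174.5   19.7] 0.83 [278. 174.]
hub_end [ 371.7 -179.7   20.1] 0.93 [203. 243.]
hub_end [ 775.4 -164.2   17.3] 0.9 [423.  38.]
disc_notch [ 267.4 -149.     8.2] 0.92 [143. 267.]
disc_notch [ 555.5 -207.9  232.5] 0.71 [337. 227.]
electrode [ 683.7 -142.    42.9] 0.79 [359.  72.]
electrode [ 276.  -152.    48.6] 0.6 [137. 277.]
stand_seat [ 251.9 -363.6   17.3] 0.77 [291. 188.]
stand_seat [ 428.  -608.7   16.1] 0.74 [219. 174.]
hub_end [ 775.3 -162.7   19.8] 0.87 [179. 263.]
hub_end [ 523.4 -179.6  328.9] 0.74 [247. 145.]
disc_notch [ 551.9 -209.2  231.6] 0.89 [235. 174.]
disc_notch [ 267.3 -150.1    7.5] 0.72 [321. 218.]
electrode [ 528.5 -183.5  233.8] 0.93 [246. 175.]
electrode [ 680.9 -143.3   48.2] 0.81 [210. 248.]
stand_seat [ 248.3 -361.3   22.4] 0.79 [357. 272.]
stand_seat [ 430.8 -611.7   17.3] 0.76 [422. 221.]
hub_end [ 771.  -164.4   18.8] 0.8 [300. 135.]
disc_notch [ 264.7 -148.    13.6] 0.6 [299. 269.]
disc_notch [ 671.5 -139.4    7.4] 0.53 [294. 161.]
electrode [ 681.9 -144.9   47.7] 0.5 [296. 156.]
electrode [ 275.2 -157.    41.9] 0.4 [302. 266.]
[ 524.28900771 -176.59215507  288.03292479] [ 3.13999537e+00 -1.76335062e-03  8.62725528e-01] [-0.15838709  0.54627114 -2.68696283] [-0.01983398 -0.05770467  0.08689095] 0.3637159400571697 [-4.44926380e-01  3.18673626e-01  1.63645852e+00  1.38958536e-03
  1.18445987e+00  2.62623522e-01]
```

View pics/s6c.png

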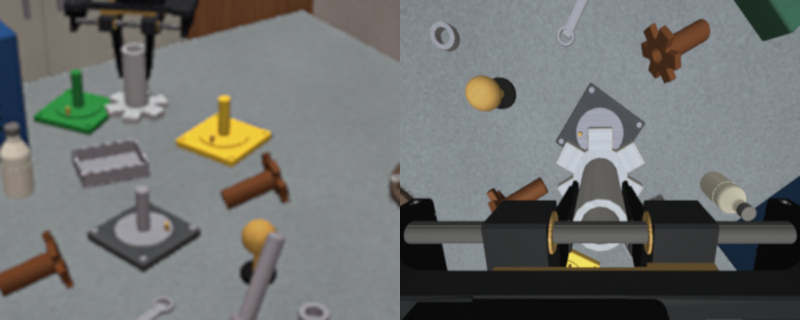

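The electrode is upright and held above the stand. The wrist crop shows the brass pin at (580,133), seen past the disc, and the scene crop shows the pin at (166,227).

Request:
drive_tool:
  increments:
    - [[0,-0.02,0.6],[0,0,0.03]]
    - [[0,-0.02,0.8],[0,0,0.03]]
    - [[0,0,0.8],[0,0,0]]
    - [[0,0,0.8],[0,0,0]]
    - [[0,0,0.7],[0,0,0]]

```text
t: 11.02
eef_pos: [523.4, -175.8, 175.7]
tcp_rot: [3.14, -0.002, 0.858]
ft_force: [0.2, 0.6, -3.2]
opening: 0.36
```

Request:
drive_tool:
  increments:
    - [[0,0,0.2],[0,0,0]]
    - [[0,0,0],[0,0,0]]

```text
t: 11.18
eef_pos: [523.2, -175.7, 169.7]
tcp_rot: [-3.14, -0.001, 0.858]
ft_force: [0.6, 0.6, -3.4]
opening: 0.36
```

Run:
```python
from h import *
p=shot('wrist','w7');q=shot('scene','s7');r=shot('top','t7')
s=env.state();print(s['eef_pos'],s['tcp_rot'],s['ft_force'],s['opening'])
P=np.array(s['eef_pos']);
for pp,n in((p,'w'),(q,'s'),(r,'t')):
    print(n,'hubend',proj(pp,P+[0,0,43.3]),'foot',proj(pp,P-[0,0,56.7]),'spig',proj(pp,[523.3,-176,95]),'seat',proj(pp,[523.3,-176,20]))
a=cv2.resize(q['pixels'][160:270,200:310],(400,400),interpolation=cv2.INTER_CUBIC)
b=cv2.resize(r['pixels'][145:255,250:360],(400,400),interpolation=cv2.INTER_CUBIC)
cv2.imwrite('pics/s7c.png',np.hstack([a,b]))
```

```text
[ 524.25928802 -176.16896548  172.24194461] [ 3.13832009e+00 -2.22414315e-03  8.57755131e-01] [ 0.82415411 -0.81434802 -3.15174782] 0.36072919677847665
w hubend [282.05761189 295.76352106] foot [281.3253743  223.99274807] spig [280.21542869 216.48924975] seat [280.22336317 195.0753749 ]
s hubend [248.6355056  180.57702014] foot [249.9397496  209.01246361] spig [250.49294504 214.54270093] seat [251.39182648 234.30679806]
t hubend [307.75653065 190.2942954 ] foot [306.09219908 194.85920942] spig [305.73819684 195.98775291] seat [304.66142936 198.93360845]
```

View pics/s7c.png

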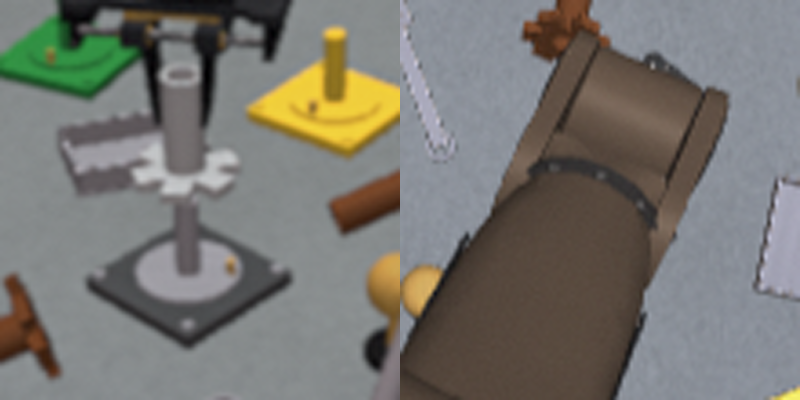

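View pics/w7.png

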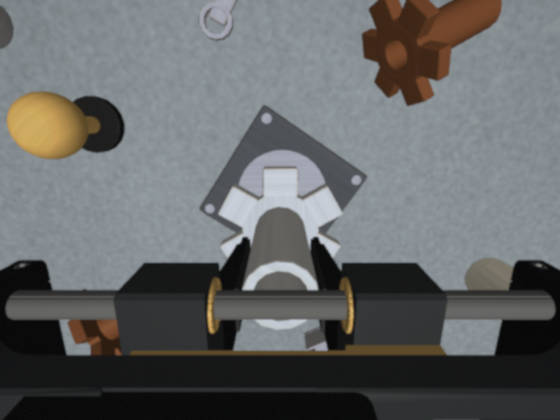

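Run:
```python
from h import *
p=env.read_camera('wrist');q=env.read_camera('scene')
s=env.state();P=np.array(s['eef_pos']);Q=R.from_euler('xyz',s['tcp_rot'])
sc=[ray(p,*k,16) for k in[(266,118),(356,180),(209,209)]];print(np.round(sc,1),'ctr',(sc[1]+sc[2])/2)
# overlay model on wrist 2x crop and scene
def draw(img,pp,pts,sx,x0,y0,col):
    pts=np.array([(proj(pp,X)-[x0,y0])*sx for X in pts]);cv2.polylines(img,[np.round(pts).astype(int)],True,col,1,cv2.LINE_AA)
def disc(z):
    out=[]
    for k in range(6):
        a=np.radians(30+60*k)
        d=np.array([-np.sin(a),np.cos(a)]) # tool frame lobe dir measured from +y
        t=np.array([d[1],-d[0]])
        for r,w in((28,-12),(45,-12),(45,12),(28,12)): 
            v=d*r+t*w; out.append(P+Q.apply([v[0],v[1],z]))
    # order by angle
    c=P+Q.apply([0,0,z]);
    e=[Q.inv().apply(o-c) for o in out];o=sorted(range(len(e)),key=lambda i:np.arctan2(e[i][1],e[i][0]));return [out[i] for i in o]
def ring(c,r,n=60): return [np.array(c)+[r*np.cos(t),r*np.sin(t),0] for t in np.linspace(0,2*np.pi,n)]
x0,y0=180,90;im=cv2.resize(p['pixels'][90:350,180:390],None,fx=1.9,fy=1.9,interpolation=cv2.INTER_CUBIC)
def al(img,pp,sx,x0,y0):
    draw(img,pp,disc(44.7),sx,x0,y0,(0,0,255));draw(img,pp,ring(P+[0,0,43.3],18),sx,x0,y0,(0,255,0))
    draw(img,pp,ring([523.3,-176,95],11.25),sx,x0,y0,(255,0,0));draw(img,pp,ring([523.3,-176,20],46),sx,x0,y0,(255,0,0))
    b=np.radians(139);draw(img,pp,ring([523.3+38*np.cos(b),-176+38*np.sin(b),34],4),sx,x0,y0,(255,0,255))
al(im,p,1.9,180,90)
i2=cv2.resize(q['pixels'][165:265,205:305],None,fx=4,fy=4,interpolation=cv2.INTER_CUBIC);al(i2,q,4,205,165)
o=np.zeros((500,800,3),np.uint8);o[:400,:400]=i2;h,w=im.shape[:2];o[:min(h,500),400:400+w]=im[:500];cv2.imwrite('pics/ov.png',o)
# edges scene
g=cv2.GaussianBlur(q['pixels'],(1,3),0).astype(float).mean(2)
for v in (190,195,198,218,221,224): print(v,g[v,240:264].round().astype(int))
```

```text
[[ 565.  -109.2   16. ]
 [ 594.8 -217.9   16. ]
 [ 456.2 -139.4   16. ]] ctr [ 525.45457888 -178.62317089   16.        ]
190 [126  81  34  37  76 102 109 112 112 114 113 112 111 107  87  43  25  74
 118 136 137 136 135 135]
195 [ 95  95  94  96 100 102 106 110 113 113 113 112 111 106  95  84 102 129
 135 135 134 134 133 132]
198 [157 160 166 162 141 108 104 110 112 114 113 112 110 106 102 102 115 130
 135 134 134 135 136 135]
218 [134 134 133 133 133 134 132 117  92  92  96  96  92  90 106 130 136 134
 133 133 134 134 134 135]
221 [137 136 135 136 135 135 133 116  91  90  95  95  92  88  91 107 119 129
 133 135 135 135 135 135]
224 [132 127 121 112 102  92  85  82  83  91  95  95  93  88  81  78  79  82
  86  92 101 113 122 129]
```

View pics/ov.png

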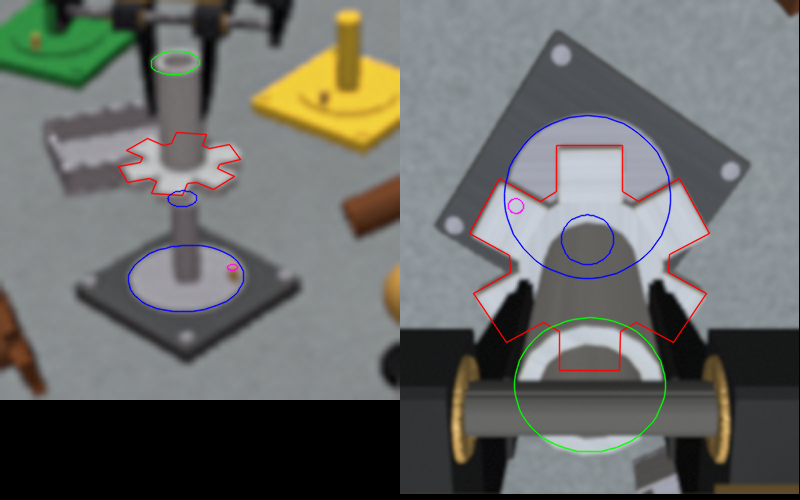

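Run:
```python
from h import *
p=env.read_camera('wrist');s=env.state();print(s['eef_pos'],s['tcp_rot'])
x0,y0,k=195,95,4.5
im=cv2.resize(p['pixels'][95:225,195:370],None,fx=k,fy=k,interpolation=cv2.INTER_CUBIC)
def dr(c,r,z,col):
    t=np.linspace(0,2*np.pi,90);pts=np.array([(proj(p,[c[0]+r*np.cos(a),c[1]+r*np.sin(a),z])+.5-[x0,y0])*k for a in t]);cv2.polylines(im,[np.round(pts).astype(int)],True,col,1,cv2.LINE_AA)
dr((523.3,-176),46,20,(255,0,0));dr((525.4,-178.6),46,20,(0,0,255))
cv2.imwrite('pics/rz.png',im)
```

```text
[ 524.02810127 -176.07515871  172.09801738] [ 3.13830136e+00 -2.20857323e-03  8.57721419e-01]
```

View pics/rz.png

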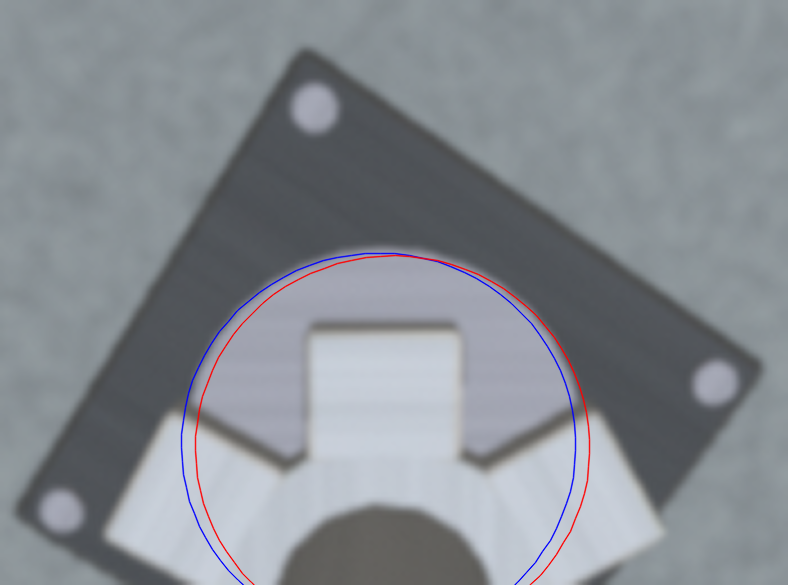

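In the enlarged wrist view the held disc lines up with the stand's ring to within about 1 mm. I'll trim slightly and then lower gently, watching the force.

Request:
drive_tool:
  increments:
    - [[-0.015,0.015,0.2],[0,0,0]]
    - [[0,0,0.2],[0,0,0]]
    - [[0,0,0.15],[0,0,0]]
    - [[0,0,0.1],[0,0,0]]
    - [[0,0,0.1],[0,0,0]]

```text
t: 11.9
eef_pos: [524.1, -176.4, 148.2]
tcp_rot: [3.14, -0.002, 0.857]
ft_force: [2.6, 3.2, -1.7]
opening: 0.358
```

Request:
drive_tool:
  increments:
    - [[0,0,0.07],[0,0,0]]
    - [[0,0,0.07],[0,0,0]]

```text
t: 12.07
eef_pos: [524.2, -176.4, 144.2]
tcp_rot: [3.139, -0.002, 0.858]
ft_force: [2.8, 3.2, -0.7]
opening: 0.361
```

The spigot has entered the bore with only about 4 N of side force. I'll relieve that and continue.

Request:
drive_tool:
  increments:
    - [[0.02,0,0.15],[0,0,0]]
    - [[0.01,0,0.2],[0,0,0]]
    - [[0,0,0.25],[0,0,0]]
    - [[0,0,0.25],[0,0,0]]
    - [[0,0,0.25],[0,0,0]]

```text
t: 12.48
eef_pos: [524.3, -175.9, 110.3]
tcp_rot: [3.14, -0.002, 0.858]
ft_force: [1.6, 0.7, -3.5]
opening: 0.364
```

Run:
```python
from h import *
q=shot('scene','s8')
cv2.imwrite('pics/s8c.png',cv2.resize(q['pixels'][165:265,205:305],(600,600),interpolation=cv2.INTER_CUBIC))
s=env.state();print(s['eef_pos'],s['tcp_rot'],s['ft_force'],s['moment'],s['opening'])
```

```text
[ 524.22033411 -175.76762294  109.12824611] [ 3.14112726e+00 -1.53016944e-03  8.57506364e-01] [ 4.77246308 -0.3970943  -7.36606818] [ 9.60698717e-02 -9.95743355e-01  3.72282325e-04] 0.3611485664064379
```

View pics/s8c.png

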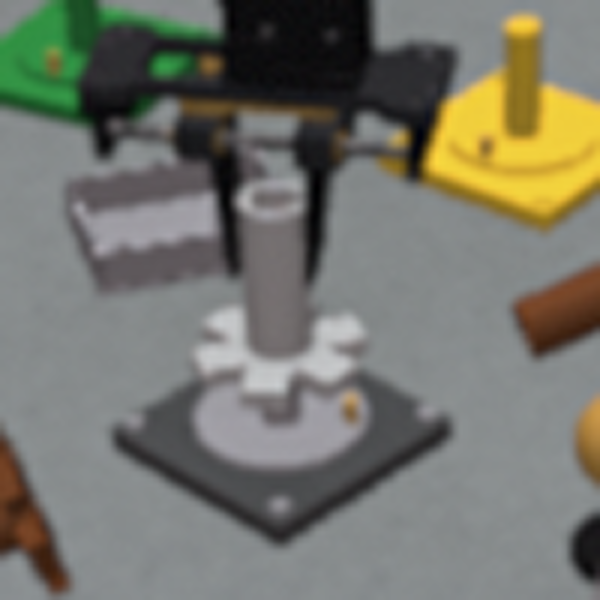

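Run:
```python
from h import *
import numpy as np
q=env.read_camera('scene')
img0=[('scene','pics/scene0.png',(255,225,272,242)),('scene','pics/s6.png',(255,225,272,242)),('scene','pics/s8.png',(255,225,272,242))]
pt=env.read_camera('top')
def cen(im,b):
    x0,y0,x1,y1=b;c=im[y0:y1,x0:x1].astype(float);w=np.clip(c[...,2]-c[...,0]-12,0,None)
    yy,xx=np.mgrid[y0:y1,x0:x1];return (w*xx).sum()/w.sum(),(w*yy).sum()/w.sum(),w.sum()
ctr=np.array([524.0,-176.3])
for n,f,b in img0+[('top','pics/top0.png',(292,200,306,214)),('top','pics/t6.png',(292,200,306,214))]:
    im=cv2.imread(f);u,v,w=cen(im,b);pp=q if n=='scene' else pt
    X=ray(pp,u,v,27 if n=='scene' else 33);d=X[:2]-ctr;print(f,round(u,1),round(v,1),round(w),X.round(1),np.hypot(*d).round(1),np.degrees(np.arctan2(d[1],d[0])).round(1))
for n,f in(('wrist','pics/w1.png'),): pass
```

```text
pics/scene0.png 263.0 232.2 456 [ 491.1 -157.2   27. ] 38.0 149.9
pics/s6.png 263.0 232.2 476 [ 491.1 -157.2   27. ] 38.0 149.9
pics/s8.png 263.0 232.2 500 [ 491.  -157.5   27. ] 37.9 150.4
pics/top0.png 298.3 206.2 221 [ 494.6 -150.8   33. ] 38.9 139.1
pics/t6.png 298.5 206.6 3080 [ 493.2 -151.6   33. ] 39.5 141.3
```

Run:
```python
from h import *
q=env.read_camera('scene');pt=env.read_camera('top')
for b in range(133,158,3):
    a=np.radians(b);x=[524+38*np.cos(a),-176.3+38*np.sin(a)];print(b,proj(q,x+[27]).round(2),proj(pt,x+[33]).round(2))
print(proj(q,[524,-176.3,20]),proj(pt,[524,-176.3,20]))
# ring centroid from images: bright ring segmentation
for n,f,pp,b in(('s','pics/scene0.png',q,(225,215,280,255)),('t','pics/top0.png',pt,(280,178,330,220))):
    im=cv2.imread(f);x0,y0,x1,y1=b;c=im[y0:y1,x0:x1];g=c.mean(2);cv2.imwrite(f'pics/r{n}.png',cv2.resize(c,None,fx=8,fy=8,interpolation=cv2.INTER_CUBIC))
```

```text
133 [262.51 234.25] [297.64 205.31]
136 [262.68 233.9 ] [298.03 205.68]
139 [262.81 233.54] [298.43 206.03]
142 [262.91 233.18] [298.85 206.36]
145 [262.98 232.82] [299.29 206.67]
148 [263.01 232.47] [299.75 206.95]
151 [263.02 232.11] [300.21 207.21]
154 [262.99 231.75] [300.7  207.45]
157 [262.92 231.4 ] [301.19 207.65]
[251.15409623 234.32911316] [304.73599726 198.74749349]
```

View pics/rs.png

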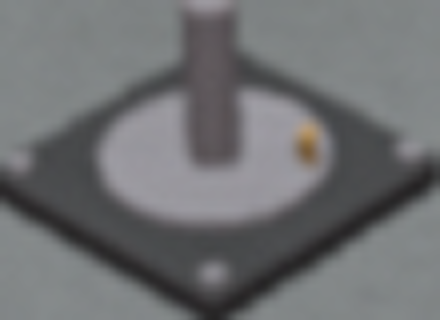

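View pics/rt.png

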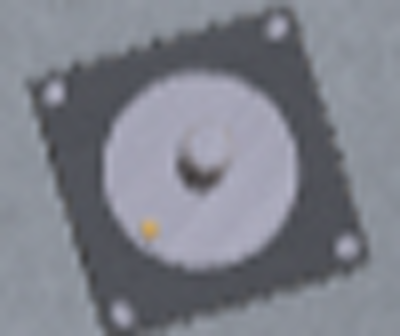

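Both views put the pin at a bearing of about 140°. The notch axis is at -40.8°, which is equivalent to 139.2° (mod 60°), so it should line up. I'll lower slowly and feel for the pin.

Request:
drive_tool:
  increments:
    - [[0,0,0.15],[0,0,0.0]]
    - [[0,0,0.15],[0,0,0]]
    - [[0,0,0.1],[0,0,0]]
    - [[0,0,0.06],[0,0,0]]
    - [[0,0,0.0],[0,0,0]]

```text
t: 13.15
eef_pos: [524.3, -175.8, 97.0]
tcp_rot: [3.141, -0.002, 0.858]
ft_force: [2.4, -0.2, -3.5]
opening: 0.363
```

Request:
drive_tool:
  increments:
    - [[0,0,0.06],[0,0,0]]
    - [[0,0,0.06],[0,0,0]]
    - [[0,0,0.06],[0,0,0]]
    - [[0,0,0],[0,0,0]]

```text
t: 13.48
eef_pos: [524.4, -175.8, 91.7]
tcp_rot: [3.14, -0.002, 0.858]
ft_force: [1.2, -0.6, -3.8]
opening: 0.363
```

Request:
drive_tool:
  increments:
    - [[0,0,0.05],[0,0,0]]
    - [[0,0,0.05],[0,0,0]]
    - [[0,0,0],[0,0,0]]

```text
t: 13.73
eef_pos: [524.4, -175.8, 88.8]
tcp_rot: [3.14, -0.002, 0.858]
ft_force: [0.3, -0.0, -4.4]
opening: 0.367
```

Request:
drive_tool:
  increments:
    - [[0,0,0.05],[0,0,0]]
    - [[0,0,0.05],[0,0,0]]
    - [[0,0,0],[0,0,0]]

```text
t: 13.98
eef_pos: [524.4, -175.8, 85.8]
tcp_rot: [3.14, -0.002, 0.858]
ft_force: [1.1, 1.4, -4.4]
opening: 0.363
```

Request:
drive_tool:
  increments:
    - [[0,0,0.05],[0,0,0]]
    - [[0,0,0.05],[0,0,0]]
    - [[0,0,0],[0,0,0]]

```text
t: 14.23
eef_pos: [524.4, -175.8, 82.8]
tcp_rot: [3.14, -0.002, 0.858]
ft_force: [-0.4, 1.2, -4.2]
opening: 0.364
```

Request:
drive_tool:
  increments:
    - [[0,0,0.05],[0,0,0]]
    - [[0,0,0.03],[0,0,0]]
    - [[0,0,0],[0,0,0]]

```text
t: 14.48
eef_pos: [524.4, -175.8, 80.5]
tcp_rot: [3.14, -0.002, 0.858]
ft_force: [0.4, 0.6, -4.4]
opening: 0.364
```

Run:
```python
from h import *
q=shot('scene','s9')
cv2.imwrite('pics/s9c.png',cv2.resize(q['pixels'][165:265,205:305],(600,600),interpolation=cv2.INTER_CUBIC))
s=env.state();print(s['eef_pos'],s['tcp_rot'],s['ft_force'],s['moment'],s['opening'])
```

```text
[ 524.41765905 -175.79095695   80.52312245] [ 3.14037358e+00 -1.66961478e-03  8.57678157e-01] [ 1.42054172  1.59431383 -4.05874356] [ 0.14043513 -0.16893841  0.03005518] 0.3629079734619991
```

View pics/s9c.png

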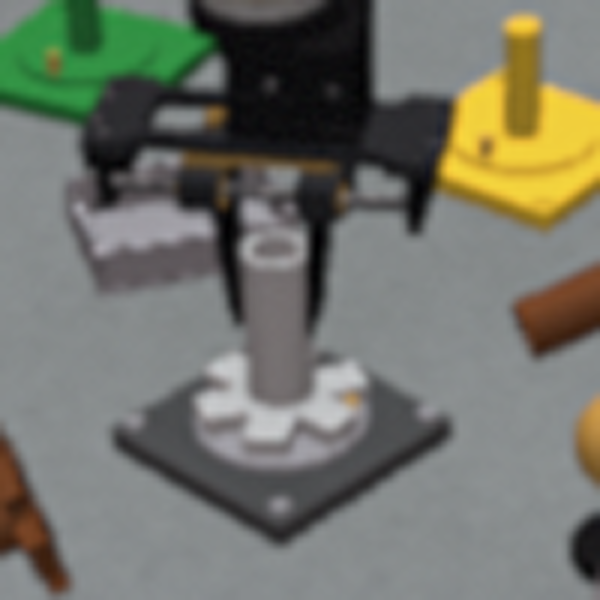

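The crop shows the pin head at (352,398) inside a notch and the disc just above the ring. I'll continue down gently until it touches.

Request:
drive_tool:
  increments:
    - [[0,0,0.04],[0,0,0]]
    - [[0,0,0.03],[0,0,0]]
    - [[0,0,0],[0,0,0]]

```text
t: 14.78
eef_pos: [524.4, -175.8, 78.4]
tcp_rot: [3.14, -0.002, 0.858]
ft_force: [2.0, 1.7, -4.8]
opening: 0.362
```

Request:
drive_tool:
  increments:
    - [[0,0,0.03],[0,0,0]]
    - [[0,0,0],[0,0,0]]

```text
t: 14.95
eef_pos: [524.5, -175.8, 77.5]
tcp_rot: [3.14, -0.002, 0.858]
ft_force: [2.2, 1.9, -3.5]
opening: 0.36
```

Request:
drive_tool:
  increments:
    - [[0,0,0.02],[0,0,0]]
    - [[0,0,0],[0,0,0]]

```text
t: 15.12
eef_pos: [524.5, -175.8, 77.0]
tcp_rot: [3.14, -0.002, 0.858]
ft_force: [1.0, 1.5, -3.1]
opening: 0.366
```

Request:
drive_tool:
  increments:
    - [[0,0,0.02],[0,0,0]]
    - [[0,0,0],[0,0,0]]

```text
t: 15.28
eef_pos: [524.5, -175.8, 76.9]
tcp_rot: [3.14, -0.002, 0.858]
ft_force: [0.4, 1.9, 3.4]
opening: 0.359
```

Request:
drive_tool:
  increments:
    - [[0,0,0.02],[0,0,0]]
    - [[0,0,0],[0,0,0]]

```text
t: 15.45
eef_pos: [524.7, -175.8, 76.7]
tcp_rot: [3.139, -0.002, 0.858]
ft_force: [-1.0, 4.1, 9.7]
opening: 0.361
```

Request:
drive_tool:
  increments:
    - [[0,0,0.02],[0,0,0]]
    - [[0,0,0],[0,0,0]]

```text
t: 15.62
eef_pos: [524.7, -175.7, 76.6]
tcp_rot: [3.139, -0.002, 0.858]
ft_force: [-1.9, 4.7, 15.7]
opening: 0.363
```

It made firm contact at TCP z of about 76.8 mm, so the foot is at about 20 mm, which is the seat height. I'll ease off the preload and check before releasing.

Request:
drive_tool:
  increments:
    - [[0,0,-0.03],[0,0,0]]
    - [[0,0,0],[0,0,0]]

```text
t: 15.78
eef_pos: [524.6, -175.8, 76.7]
tcp_rot: [3.14, -0.002, 0.858]
ft_force: [-0.5, 2.7, 8.6]
opening: 0.364
```

Run:
```python
from h import *
q=shot('scene','s10');p=shot('wrist','w10')
cv2.imwrite('pics/s10c.png',np.hstack([cv2.resize(q['pixels'][180:260,215:295],(400,400),interpolation=cv2.INTER_CUBIC),cv2.resize(p['pixels'][110:350,160:400],(400,400))]))
for t in['electrode','hub_end']:
  for d in env.tip_of(t,q)[:4]: print(t,np.round(d['point']),round(d['score'],2))
s=env.state();print(s['eef_pos'],s['ft_force'],s['moment'])
```

```text
electrode [ 528. -173.   22.] 0.97
electrode [ 283. -154.   46.] 0.88
electrode [ 680. -146.   46.] 0.87
hub_end [ 774. -162.   20.] 0.97
hub_end [ 521. -176.  116.] 0.95
hub_end [ 375. -176.   13.] 0.87
hub_end [ 554. -201.   22.] 0.39
[ 524.64582109 -175.81616183   76.68756358] [0.08657061 2.17679786 8.2411795 ] [0.48725754 0.39113176 0.02098059]
```

View pics/s10c.png

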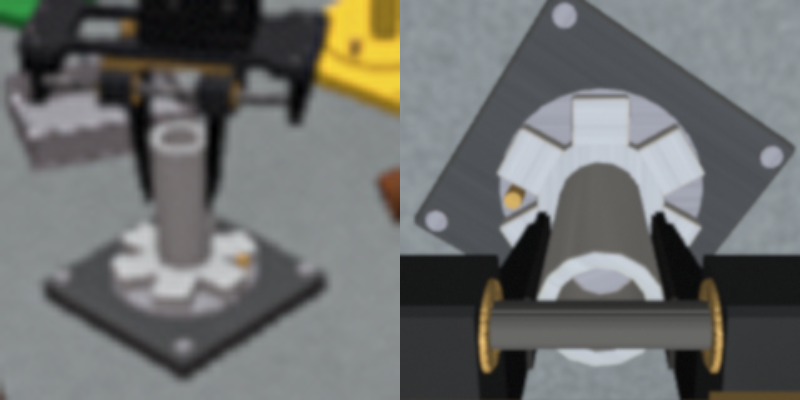

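The wrist view shows the brass pin at (513,197) in the left notch and the disc flat on the ring. The network puts the foot at z of about 22 and the hub end at about 116, which agrees. I'll ease off and release.

Request:
drive_tool:
  increments:
    - [[0,0,-0.02],[0,0,0]]
    - [[0,0,0],[0,0,0]]

```text
t: 16.15
eef_pos: [524.6, -175.8, 76.8]
tcp_rot: [3.14, -0.002, 0.858]
ft_force: [1.0, 2.6, 2.4]
opening: 0.36
```

Request:
drive_tool:
  increments:
    - [[0,0,0],[0,0,0]]
    - [[0,0,0],[0,0,0]]
    - [[0,0,0],[0,0,0]]
    - [[0,0,0],[0,0,0]]
    - [[0,0,0],[0,0,0]]
  jaw: 0.6

```text
t: 16.57
eef_pos: [524.4, -175.9, 76.7]
tcp_rot: [3.14, -0.002, 0.858]
ft_force: [-1.0, 1.2, -0.2]
opening: 0.654
```

Request:
drive_tool:
  increments:
    - [[0,0,0],[0,0,0]]
    - [[0,0,0],[0,0,0]]
    - [[0,0,0],[0,0,0]]

```text
t: 16.82
eef_pos: [524.5, -175.8, 76.7]
tcp_rot: [3.14, -0.002, 0.858]
ft_force: [0.0, 0.0, 0.0]
opening: 0.794
```

Released with no force left on the tool. I'll retreat straight up.

Request:
drive_tool:
  increments:
    - [[0,0,-0.2],[0,0,0]]
    - [[0,0,-0.4],[0,0,0]]
    - [[0,0,-0.6],[0,0,0]]
    - [[0,0,-0.8],[0,0,0]]
    - [[0,0,-0.8],[0,0,0]]

```text
t: 17.23
eef_pos: [524.0, -175.7, 161.9]
tcp_rot: [3.141, -0.001, 0.858]
ft_force: [0.1, 0.1, 0.3]
opening: 0.803
```

Request:
drive_tool:
  increments:
    - [[0,0,-0.9],[0,0,0]]
    - [[0,0,-0.9],[0,0,0]]
    - [[0,0,-0.9],[0,0,0]]
    - [[0,0,-0.5],[0,0,0]]
    - [[0,0,0],[0,0,0]]

```text
t: 17.65
eef_pos: [524.9, -176.3, 260.6]
tcp_rot: [3.135, -0.003, 0.858]
ft_force: [-0.1, -0.7, -0.9]
opening: 0.803
```

Run:
```python
from h import *
q=shot('scene','s11');p=shot('wrist','w11')
cv2.imwrite('pics/s11c.png',np.hstack([cv2.resize(q['pixels'],(400,300)),cv2.resize(p['pixels'],(400,300))]))
cv2.imwrite('pics/s11d.png',cv2.resize(q['pixels'][180:260,215:295],(500,500),interpolation=cv2.INTER_CUBIC))
for t in['electrode','hub_end']:
  for d in env.tip_of(t,q)[:3]: print(t,np.round(d['point']),round(d['score'],2))
s=env.state();print(s['eef_pos'],s['ft_force'],s['t'])
```

```text
electrode [ 683. -143.   46.] 0.96
electrode [ 526. -177.   21.] 0.76
electrode [ 280. -152.   47.] 0.71
hub_end [ 370. -176.   11.] 0.97
hub_end [ 776. -162.   20.] 0.92
hub_end [ 522. -177.  118.] 0.83
[ 523.57152767 -175.68200562  255.70525475] [-0.13953822  0.8260842  -0.70499801] 17.85
```

View pics/s11c.png

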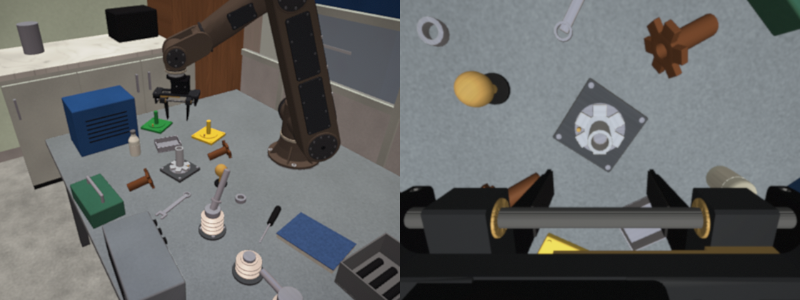

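View pics/s11d.png

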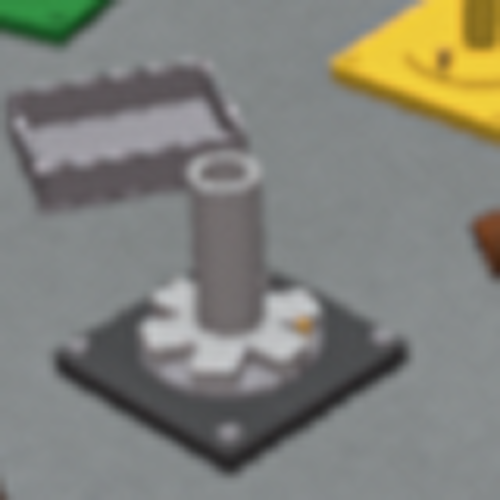

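The electrode stands upright on the dark stand, hub up and flat on the ring, with the pin in a notch at crop (305,323). The gripper is clear and the bystanders haven't moved. I'll hand it in.

```bash
python3 -c "
from cell import env
print(env.job_done())"
```

```text
the job is handed in; nothing more can be done
None
```

The electrode is parked upright on the dark stand, hub up and fully home. I handed the job in at about 18 s of the 58 s allowed.

I gripped the hub along the rod's axis and drew it off the open end, with about 3 N on the wrist, roughly its own weight. I turned it so a notch matched the pin's bearing, measured at about 140° from the images. The pin went into the notch on the first descent, so no feeling around was needed. I kept hold until it touched down, where the force peaked at about 16 N, then eased off and opened the jaws with almost no load.

**Last checks:**
- **Seat height:** contact came with the foot at about 20 mm. The network put the foot at about 21 mm and the hub end at about 118 mm, which agrees.
- **Pin and disc:** the scene and wrist views both show the pin in a notch and the disc flat on the ring.
- **Surroundings:** the gripper is clear, and nothing else looks moved in the last pictures.
- **Disagreement:** my scene-view estimates of the pin's bearing came out between about 138° and 150°, depending on the height assumed for the visible spot. I relied on the top view's roughly 140°, and the fit bore that out.

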